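Wind on the film and hold the camera over the lemon for a close-up

ROBOT

A 6-joint arm with a two-finger parallel gripper is mounted at the origin on a cart in front of the work surface, level with it; the furniture and walls round the work are solid. World frame = base frame: x ahead of the robot, y to its left, z up, the work surface at z = 0. Lengths are in m, angles in rad, forces in N, time in s.
With the tool pointing down it reaches from about 0.35 to 0.975 m from the base axis. Payload 4.9 kg.
Tool frame: the origin (TCP) lies on the centre line of the jaws, within the pads' length; the fingertips stand 8 mm ahead of it and the grasp point (between the pads) lies 11 mm behind it; z points along the fingers, y is the line along which they close (so a half turn about z gives the same grasp; the last joint's range is limited). The gripper opens to 85 mm and grips with 20 to 120 N. Pads are 22 mm wide; open, the fingers measure 114 mm over their backs; the gripper's body (76 mm by 85 mm) begins 54 mm behind the grasp point. The pads swing forward as they close: fully open they stand 13 mm farther back than shut.
Start: joints at [1.063, 0.053, 1.613, -0, 1.476, -0.119], TCP at [0.237, 0.578, 0.239] pointing down, gripper open.
Joint ranges: [-3.01, 3.01], [-1.01, 2.22], [0.06, 2.58], [-1.02, 4.17], [0.09, 2.62], [-3.14, 3.14]. Speed limits (rad/s): [2.57, 2.57, 3.14, 3.14, 3.14, 3.14].

INTERFACE

Orientations are given as a rotation vector (axis times angle).
In Python, from station import ctrl gives the robot as it stands.
- The arm moves only by the shell command python3 -m jog 'ROWS' [FORCE]. ROWS is rows parted by semicolons, their numbers by spaces, 1 to 20 of them, each of 7 numbers: the finger opening in m, then dx, dy, dz in m, then a rotation vector rx, ry, rz in rad; each row is the pose to reach, as a shift and turn from the pose commanded when the command began, along the tool's axes at that moment; what a row does not reach only later rows make up. A row lasts 1/12 s, in which the tool goes at most 0.0417 m and 0.125 rad, less where a joint would pass 70% of its speed; a pose out of reach is approached as far as the arm can. The fingers move at their own pace and stop on an object; FORCE is the grip in N (left out, the last holds). Time passes only in rows, so rows that do not move let the fingers close. It prints the time, the measured TCP pose, the force, the opening and the grip force at its end.
- ctrl.get_obs(): the state, without advancing time (a new reading comes with each control period).
- ctrl.get_image(name): name is "scene" or "top" or "wrist"; returns the picture (384x512x3 uint8, red, green, blue); there is no depth.
- ctrl.camera_params(name): a dict with "fx", "fy", "cx", "cy" (pixels), "k1" (the pictures are not rectified: a ray, as slopes to the right and down, at radius r is drawn at 1 + k1 r^2 times it, then the intrinsics apply), "T" (4x4, takes a point from camera to world coordinates); the wrist camera has in their place "tool_from_camera" (4x4, takes a point from camera to tool coordinates, whose origin is the TCP and whose axes are the flange's). Camera axes: x right, y down, z forward; pixel columns grow to the right and rows downward; lengths in m; the calibration is good to about 2 mm. A picture is of the moment at which its call begins: read the wrist's pose just before it. camera_params takes no time and is no camera call.
- ctrl.finish_job(): hands the job in; it is judged then, once.
Trained networks look in the newest picture that a camera, given by its name, has taken for a name from the list of things; names that differ only in an ending like _2 or _b are one class to them, and where a whole thing is asked for, a point or a joint stands for the part that bears it (a point fixed in the world has none). Each returns a list of dicts, best first, with "p" (0 to 1); they miss things now and then, are a little off and sometimes report something else, mostly with a low value. They report only what shows in the picture. A call takes as long as a camera call. They do not tell look-alikes from the thing itself.
- ctrl.find_in(camera, thing): "extent" ([left, top, right, bottom] in pixels, round what is visible of it).
- ctrl.cut_out(camera, thing): "mask" (384x512 bool, what is visible of it) and "extent" ([left, top, right, bottom] in pixels, round what is visible of it).
- ctrl.tip_of(camera, thing): "xy" ([column, row] in pixels: a listed point, or the origin of a listed thing).
The state is a dict: "t": time; "q": joint angles; "dq": joint speeds; "effort": joint torques, N m; "tool_pos": TCP position; "tool_rot": TCP orientation; "contact_force": force on the tool from outside, world axes, zero at the start; "wrist_torque": the same for the moment, N m; "opening": finger opening in m; "grip_force": force on a finger pad.
Only numpy, scipy, OpenCV 4.12 (cv2) and the standard library are available. Lean on these libraries where they do the work, as an engineer would, in place of code of your own. Each camera call takes 0.05 s, during which the arm holds its last target. There are 200 camera calls.

TASK

We are shooting a close-up of the lemon on the small serving board. Wind on the film: swing the advance lever of the camera, which lies lens down on the cork trivet, all the way to its stop and let go so that it springs back; then pick up the camera, carry it over the glasses and the coffee jar without knocking them, and bring it lens down and level about 5 cm above the top of the lemon, centred over it, its long side parallel to the board's long side. Finish while holding it still there, without touching the lemon or the garlic.

Things in the scene. Friction and masses are not known exactly. Their poses are not given: they have to be found in the camera images.
- film_camera: silver and black camera, 108 (its x) x 56 (y) x 34 mm (z), 0.3 kg, loose, lying lens down on the trivet. Origin: middle of the lens on its front (the underside as it lies); z points out of its back (up), lens looks along -z, +y is the silver top cover. Balances at the middle; there grip it across the 56 mm (long sides bare within 25 mm of the middle), 4 to 34 mm above the origin.
- advance_lever (a joint): lever on the camera's back: flat 34 mm steel arm with an upright red tab at its end (6 mm thick, 16 mm along the arm, from 4 to 16 mm above the back). 0 at rest, arm along the camera's -y; swings about the camera's z, counter-clockwise from above, to the stop at 1.3 rad, arm nearly along +x, tab beyond the camera's end. A light spring (under 1 N at the tab) returns it to 0.
- lever_pivot (a point): point on the camera's back on the lever's axis, at (32, 14, 34) mm in the camera's frame
- lever_tip (a point): top centre of the lever's red tab, 34 mm from the pivot's axis
- cork_trivet: round cork trivet, 170 mm across and 8 mm thick, fixed; origin at the centre of its underside; the camera lies on it
- serving_board: light wooden serving board, 240 (its x, the long side) x 160 x 14 mm, with a short tab with a dark spot at its +x end, fixed; origin at the centre of the underside of the 240 x 160 part
- lemon: the yellow lemon on the serving board, 71 x 53 x 51 mm high, loose; origin at its underside below its centre
- garlic: white garlic bulb, 60 x 57 x 58 mm high, loose on the board near a corner; origin at the centre of its underside
- gold_rim_glass: white patterned glass with a gold rim, 76 mm across, 142 mm high, loose, between camera and board; origin at the centre of its underside
- coffee_jar: jar of coffee with a dark lid, 68 mm across, 133 mm high, loose, between camera and board; origin at the centre of its underside
- smoked_glass: dark smoked glass, 67 mm across, 134 mm high, loose, between camera and board; origin at the centre of its underside
Things that resemble listed ones, but are neither listed nor needed, are in the scene too. What is shaped like the garlic but purple or turquoise is not meant.

How it is judged:
On the way, in this order (a step that is already met when the one before it is completed fails the run):
1. the advance lever is swung to its stop (value of joint advance_lever above 1.15 rad), for 0.1 s.
2. the lever is released and back at rest, the camera still on the trivet (value of joint advance_lever below 0.12 rad and z of film_camera in the frame of cork_trivet below 0.02 m and contact force between the fingers and film_camera below 0.1 N), for 0.1 s.
3. the camera is lifted clear of the trivet (z of film_camera in the frame of cork_trivet above 0.06 m), for 0.1 s.
At the end, for the whole second after the job is handed in: The gripper holds the camera still and level (0.12 rad), lens 30 to 75 mm above the lemon's top and within 15 mm of its centre, long side parallel to the board's within 0.15 rad, lever at rest (below 0.12 rad), camera touching neither lemon, garlic nor board (z of film_camera in the frame of serving_board between 0.095 and 0.14 m and horizontal distance between film_camera and lemon below 0.015 m and angle between film_camera's own z axis and vertical below 0.12 rad and angle between the x axis of film_camera and the x axis of serving_board, either way round below 0.15 rad and linear speed of film_camera below 0.02 m/s and value of joint advance_lever below 0.12 rad and contact force between the fingers and film_camera above 1 N and contact force between film_camera and lemon below 0.1 N and contact force between film_camera and garlic below 0.1 N and contact force between film_camera and serving_board below 0.1 N); the arm keeps its last pose, push and grip.
It fails at once if the camera or the robot touches the lemon or garlic, or moves them (contact force between any of film_camera, the arm, the fingers and lemon above 0.3 N or contact force between any of film_camera, the arm, the fingers and garlic above 0.3 N or distance of any of lemon, garlic from where it was at the start of the episode above 0.015 m).
It fails at once if a glass or the coffee jar is knocked (moved more than 15 mm or tilted) (distance of any of gold_rim_glass, coffee_jar, smoked_glass from where it was at the start of the episode above 0.015 m or angle between any of gold_rim_glass, coffee_jar, smoked_glass's own z axis and vertical above 0.25 rad).
It also fails if it takes over 61 s, if anything falls off the work surface, if the arm or the gripper's body presses on something with over 40 N, if the wrist force passes 120 N, or if a joint passes its speed limit or range.

## Working session

There is one attempt and no reset: what is moved stays moved. The work goes in short steps, Python scripts to look and compute and a shell command to move; the robot and the scene stay as the last step left them, time stands still between calls to the robot, and variables do not carry over. Pictures are saved under pics/ and viewed, at most 13 in all, crops included, and the job is handed in when it is done.

```bash
ls; mkdir -p pics; cat > h.py <<'E'
import numpy as np, cv2
from station import ctrl
from scipy.spatial.transform import Rotation as R
def cam(n):
    p=ctrl.camera_params(n); 
    if 'T' in p: T=np.array(p['T'])
    else:
        o=ctrl.get_obs(); W=np.eye(4); W[:3,:3]=R.from_rotvec(o['tool_rot']).as_matrix(); W[:3,3]=o['tool_pos']; T=W@np.array(p['tool_from_camera'])
    K=np.array([[p['fx'],0,p['cx']],[0,p['fy'],p['cy']],[0,0,1]]); return K,np.array([p['k1'],0,0,0.]),T
def ray(c,uv):
    K,d,T=c; n=cv2.undistortPoints(np.array(uv,float).reshape(-1,1,2),K,d)[:,0]
    return T[:3,3],np.c_[n,np.ones(len(n))]@T[:3,:3].T
def at(c,uv,z):
    o,r=ray(c,uv); return o+r*((z-o[2])/r[:,2])[:,None]
def proj(c,P):
    K,d,T=c; Ti=np.linalg.inv(T); return cv2.projectPoints(np.array(P,float).reshape(-1,3),cv2.Rodrigues(Ti[:3,:3])[0],Ti[:3,3],K,d)[0][:,0]
def snap(n,f):
    c=cam(n); im=ctrl.get_image(n); cv2.imwrite('pics/'+f,im[:,:,::-1]); return c,im
E
python3 - <<'E'
from h import *
np.set_printoptions(precision=3,suppress=True)
for n in ('top','scene'):
    c,im=snap(n,n+'.png'); print(n,c[2])
    for t in 'film_camera cork_trivet serving_board lemon garlic gold_rim_glass coffee_jar smoked_glass'.split():
        print(t,[(round(d['p'],2),np.round(d['extent']).astype(int).tolist()) for d in ctrl.find_in(n,t)][:3])
    for t in 'lever_pivot lever_tip film_camera serving_board lemon garlic'.split():
        print('tip',t,[(round(d['p'],2),np.round(d['xy'],1).tolist()) for d in ctrl.tip_of(n,t)][:3])
a=cv2.imread('pics/top.png');b=cv2.imread('pics/scene.png')
E
```

```text
pics
top [[ 0.027 -0.987  0.157  0.31 ]
 [-1.    -0.028 -0.004 -0.076]
 [ 0.008 -0.157 -0.988  1.211]
 [ 0.     0.     0.     1.   ]]
film_camera [(0.58, [135, 189, 160, 230])]
cork_trivet [(0.91, [124, 182, 176, 236])]
serving_board []
lemon [(0.57, [307, 179, 326, 192])]
garlic [(0.81, [314, 210, 336, 222]), (0.72, [338, 245, 353, 266]), (0.72, [373, 204, 387, 221])]
gold_rim_glass [(0.59, [233, 122, 261, 155]), (0.38, [138, 191, 160, 228])]
coffee_jar [(0.89, [234, 202, 256, 228])]
smoked_glass [(0.88, [236, 160, 257, 186])]
tip lever_pivot [(0.67, [153.4, 220.7])]
tip lever_tip [(0.49, [140.3, 222.4])]
tip film_camera [(0.71, [151.6, 208.7]), (0.51, [140.7, 221.0])]
tip serving_board [(0.67, [315.4, 187.8]), (0.21, [150.1, 208.4])]
tip lemon [(0.6, [317.0, 184.6])]
tip garlic [(0.74, [377.5, 211.9]), (0.56, [323.3, 217.4]), (0.56, [343.5, 255.4])]
scene [[ 0.748 -0.446  0.492 -0.134]
 [-0.664 -0.503  0.553 -0.759]
 [ 0.001 -0.74  -0.672  0.895]
 [ 0.     0.     0.     1.   ]]
film_camera [(0.81, [162, 147, 191, 173])]
cork_trivet [(0.93, [153, 150, 203, 181]), (0.56, [279, 239, 299, 259])]
serving_board [(0.59, [251, 206, 358, 269])]
lemon [(0.51, [292, 209, 315, 229])]
garlic [(0.88, [213, 224, 234, 248]), (0.75, [259, 275, 283, 296]), (0.72, [330, 275, 355, 295])]
gold_rim_glass [(0.71, [274, 137, 300, 182])]
coffee_jar [(0.61, [213, 166, 238, 217])]
smoked_glass [(0.83, [247, 152, 270, 200]), (0.5, [272, 137, 300, 183])]
tip lever_pivot [(0.9, [174.5, 158.1])]
tip lever_tip [(0.59, [165.6, 151.9])]
tip film_camera [(0.98, [177.9, 163.6])]
tip serving_board [(0.62, [304.6, 236.7])]
tip lemon [(0.53, [299.5, 226.0])]
tip garlic [(0.84, [269.9, 287.5]), (0.76, [225.1, 239.8]), (0.66, [340.6, 288.8])]
```

View pics/top.png

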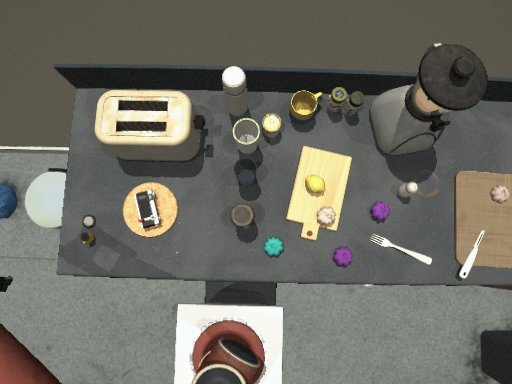

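View pics/scene.png

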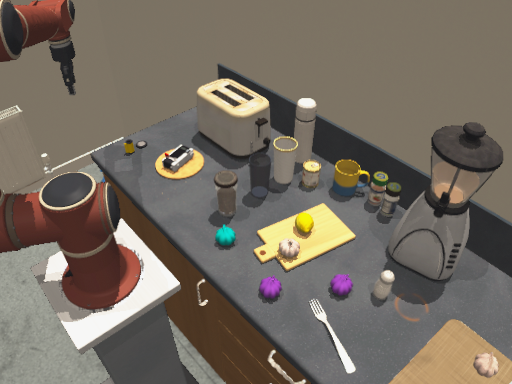

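The top picture shows the camera on the trivet at (148,209). The gold rim glass is at (247,135), the smoked glass at (246,172) and the jar at (242,215). The light board is at (320,192), its tab at (311,231), with the lemon at (316,184) and the garlic at (326,215). 
Candidates for the garlic: white (326,215), white on the brown board (500,194), turquoise (274,246), purple (380,211) and (343,256). Boards: light (320,192) and brown (488,220). Glasses: gold rim (247,135) and the white thermos (234,80). I choose the light board, its lemon and the white bulb on it.

```bash
python3 - <<'E'
from h import *
np.set_printoptions(precision=3,suppress=True)
ct,cs=cam('top'),cam('scene'); print(ct[0][0,0])
P=lambda n,uv,z:print(n,at(ct,[uv],z)[0])
P('camera',(148,209),.042);P('pivot',(153.4,220.7),.042);P('trivet',(150,209),.008)
P('lemon',(316,184),.04);P('garlic',(326,215),.045);P('gold',(246.5,132),.142);P('smoked',(246.5,169),.134);P('jar',(242,214),.133)
for q in [(303,147),(352,156),(337,231),(288,219),(311,234)]:P('board',q,.014)
P('toaster',(197,105),.18);P('thermos',(234,78),.25)
def tri(a,b):
    o1,r1=ray(ct,[a]);o2,r2=ray(cs,[b]);A=np.c_[r1[0],-r2[0]];s=np.linalg.lstsq(A,o2-o1,rcond=None)[0];return (o1+s[0]*r1[0]+o2+s[1]*r2[0])/2,np.linalg.norm(o1+s[0]*r1[0]-o2-s[1]*r2[0])
print(tri((317,184.6),(304,222)))
print(tri((246.5,132),(286,144)),tri((242,214),(226,179)),tri((246,169),(261,160)))
a=ctrl.get_image('top');cv2.imwrite('pics/c1.png',np.hstack([cv2.resize(a[170:245,110:190],(400,375),interpolation=2),cv2.resize(a[140:245,275:367],(329,375),interpolation=2)])[:,:,::-1])
c,im=snap('wrist','w0.png')
print(c[2])
E
```

```text
392.74226313177144
camera [0.428 0.253 0.042]
pivot [0.393 0.234 0.042]
trivet [0.431 0.256 0.008]
lemon [ 0.519 -0.251  0.04 ]
garlic [ 0.425 -0.281  0.045]
gold [ 0.644 -0.039  0.142]
smoked [ 0.539 -0.042  0.134]
jar [ 0.412 -0.034  0.133]
board [ 0.64  -0.214  0.014]
board [ 0.616 -0.369  0.014]
board [ 0.379 -0.32   0.014]
board [ 0.412 -0.17   0.014]
board [ 0.368 -0.241  0.014]
toaster [0.706 0.099 0.18 ]
thermos [ 0.756 -0.005  0.25 ]
(array([ 0.515, -0.252,  0.049]), np.float64(0.000981968664908161))
(array([ 0.646, -0.04 ,  0.142]), np.float64(0.003945567286959772)) (array([ 0.413, -0.033,  0.126]), np.float64(8.013541365067635e-05)) (array([ 0.54 , -0.041,  0.134]), np.float64(0.002461104869404806))
[[ 0.38   0.879  0.288  0.163]
 [ 0.925 -0.361 -0.118  0.609]
 [-0.     0.311 -0.95   0.374]
 [ 0.     0.     0.     1.   ]]
```

View pics/c1.png

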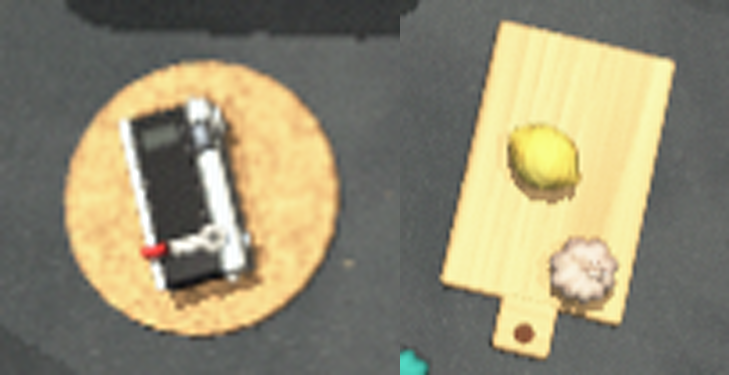

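View pics/w0.png

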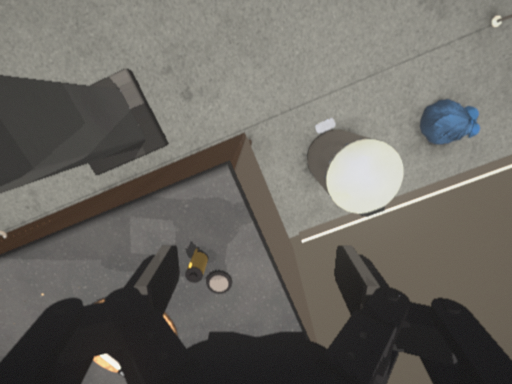

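The crop confirms the camera: its long side runs nearly along world -x, the red tab is at crop (155,250) and the silver cover faces -y. The lemon is at crop (543,155) and the garlic at (583,270). In the wrist view the arm is off to the side, with only the trivet edge at (110,360).

```bash
cat >> h.py <<'E'
def go(pos,yaw):
    "shift and turn (tool axes) to put the TCP at pos, tool down, tool y at world angle yaw (mod pi)"
    o=ctrl.get_obs(); W=R.from_rotvec(o['tool_rot']); p=np.array(o['tool_pos'])
    for k in (0,np.pi):
        y=np.array([np.cos(yaw+k),np.sin(yaw+k),0]); z=np.array([0,0,-1.]); G=R.from_matrix(np.c_[np.cross(y,z),y,z])
        d=W.inv().apply(np.array(pos)-p); r=(W.inv()*G).as_rotvec()
        print('d',np.round(d,4),'r',np.round(r,3),'rows>=',np.ceil(max(np.linalg.norm(d)/.0417,np.linalg.norm(r)/.125)),'q6',round(o['q'][5],2))
E
python3 - <<'E'
from h import *
go((.40,.27,.24),.237); 
E
```

```text
d [-0.2678 -0.2235 -0.0007] r [-0.    -0.     0.945] rows>= 9.0 q6 -0.12
d [-0.2678 -0.2235 -0.0007] r [ 0.    -0.    -2.197] rows>= 18.0 q6 -0.12
```

```bash
python3 -m jog '0.085 -0.268 -0.2235 0 0 0 0.945;0.085 -0.268 -0.2235 0 0 0 0.945;0.085 -0.268 -0.2235 0 0 0 0.945;0.085 -0.268 -0.2235 0 0 0 0.945;0.085 -0.268 -0.2235 0 0 0 0.945;0.085 -0.268 -0.2235 0 0 0 0.945;0.085 -0.268 -0.2235 0 0 0 0.945;0.085 -0.268 -0.2235 0 0 0 0.945;0.085 -0.268 -0.2235 0 0 0 0.945;0.085 -0.268 -0.2235 0 0 0 0.945;0.085 -0.268 -0.2235 0 0 0 0.945;0.085 -0.268 -0.2235 0 0 0 0.945'
python3 - <<'E'
from h import *
c,im=snap('wrist','w1.png')
for t in 'lever_pivot lever_tip film_camera'.split(): 
    r=ctrl.tip_of('wrist',t); print(t,[(round(d['p'],2),np.round(d['xy'],1).tolist()) for d in r][:2], at(c,[r[0]['xy']],{'lever_pivot':.042,'lever_tip':.058,'film_camera':.03}[t]) if r else 0)
cv2.imwrite('pics/w1b.png',cv2.resize(im,(800,600))[:,:,::-1])
E
```

```text
t: 2.6
tool_pos: [0.3999, 0.2705, 0.2394]
tool_rot: [-1.942, -2.469, -0.001]
contact_force: [-0.8, -0.1, -0.1]
opening: 0.0851
grip_force: 0.0
lever_pivot [(0.74, [254.0, 198.0])] [[0.40429079 0.23717895 0.042     ]]
lever_tip [(0.59, [251.5, 175.3])] [[0.3935865 0.269795  0.058    ]]
film_camera [(0.66, [274.5, 178.6])] [[0.42497877 0.26553021 0.03      ]]
```

View pics/w1b.png

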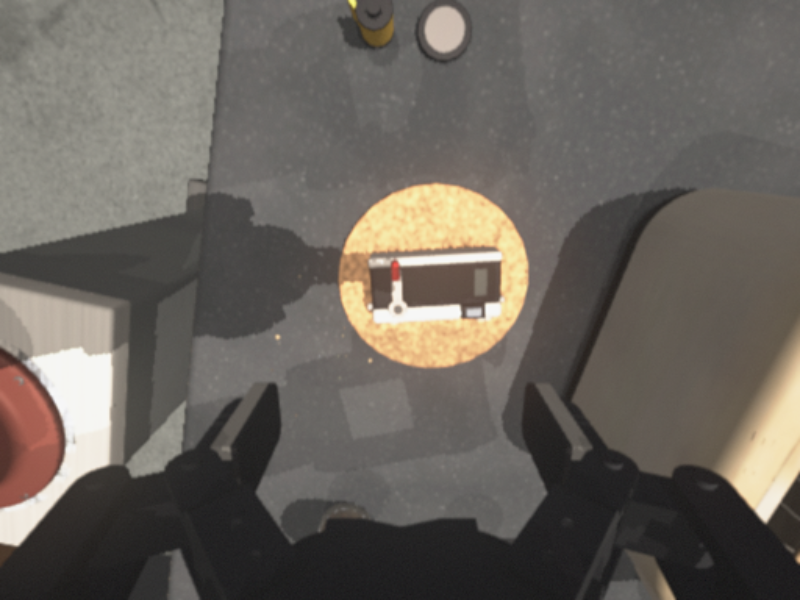

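The wrist view shows the camera on the trivet. The corners of its back are near (369,255), (501,250), (501,318) and (372,323) in 800-px scale, the red tab is at (396,270) and the pivot at (398,309).

```bash
python3 - <<'E'
from h import *
np.set_printoptions(precision=4,suppress=True)
c=cam('wrist')
P=at(c,np.array([(369,255),(501,250),(501,318),(372,323)])/1.5625,.042); print(P[:,:2],P.mean(0))
e=[np.linalg.norm(P[i]-P[i-1]) for i in range(4)];print(e)
x=P[0]+P[3]-P[1]-P[2];print('xang',np.arctan2(x[1],x[0]),'y',np.arctan2(*(P[2]+P[3]-P[0]-P[1])[1::-1])+np.pi/2)
print('tab',at(c,np.array([(396,270)])/1.5625,.056),'piv',at(c,np.array([(398,309)])/1.5625,.045))
r=ctrl.cut_out('wrist','cork_trivet');m=r[0]['mask'];ys,xs=np.nonzero(m);h=cv2.convexHull(np.c_[xs,ys].astype(np.int32));q=at(c,h[:,0],.004);print('trivet',cv2.minEnclosingCircle(q[:,:2].astype(np.float32)))
for n in('wrist',):
    r=ctrl.cut_out(n,'film_camera')
    if r:
        ys,xs=np.nonzero(r[0]['mask']);q=at(c,np.c_[xs,ys],.042)[:,:2].astype(np.float32);print(cv2.minAreaRect(q))
E
```

```text
[[0.3719 0.2766]
 [0.4724 0.3052]
 [0.49   0.2506]
 [0.3867 0.2209]] [0.4303 0.2633 0.042 ]
[np.float64(0.05764512755790865), np.float64(0.10445409987361363), np.float64(0.057343503490251725), np.float64(0.10751042068698734)]
xang -2.863044959341145 y 0.28519665200216004
tab [[0.3949 0.2732 0.056 ]] piv [[0.4047 0.2391 0.045 ]]
trivet ((0.43173912167549133, 0.25866857171058655), 0.08583470433950424)
((0.4283348023891449, 0.26557138562202454), (0.10849771648645401, 0.06283283978700638), 15.859116554260254)
```

```bash
python3 - <<'E'
from h import *
go((.394,.2735,.09),.279)
E
```

```text
d [ 0.0041 -0.0049  0.1492] r [-0.   -0.   -0.04] rows>= 4.0 q6 0.2
d [ 0.0041 -0.0049  0.1492] r [-0.     0.     3.101] rows>= 25.0 q6 0.2
```

```bash
python3 -m jog '0.03 0.004 -0.005 0.149 0 0 -0.04;0.03 0.004 -0.005 0.149 0 0 -0.04;0.03 0.004 -0.005 0.149 0 0 -0.04;0.03 0.004 -0.005 0.149 0 0 -0.04;0.03 0.004 -0.005 0.149 0 0 -0.04;0.03 0.004 -0.005 0.149 0 0 -0.04;0.03 0.004 -0.005 0.149 0 0 -0.04' 20
python3 - <<'E'
from h import *
c,im=snap('wrist','w2.png');cv2.imwrite('pics/w2b.png',cv2.resize(im[150:384,130:400],(675,585))[:,:,::-1])
go((.394,.2735,.056),.279)
for p in [(.394,.2735,.058),(.404,.241,.042)]: print(proj(c,p))
E
```

```text
t: 3.48
tool_pos: [0.3957, 0.2735, 0.0925]
tool_rot: [1.892, 2.506, 0.005]
contact_force: [0.3, 0.1, 0.2]
opening: 0.0299
grip_force: 0.0
d [ 0.0004 -0.0025  0.0373] r [ 0.005 -0.001 -0.002] rows>= 1.0 q6 0.17
d [ 0.0004 -0.0025  0.0373] r [-1.00e-03 -8.00e-03  3.14e+00] rows>= 26.0 q6 0.17
[[254.25508946 228.61572533]]
[[255.415249   259.53432604]]
```

View pics/w2b.png

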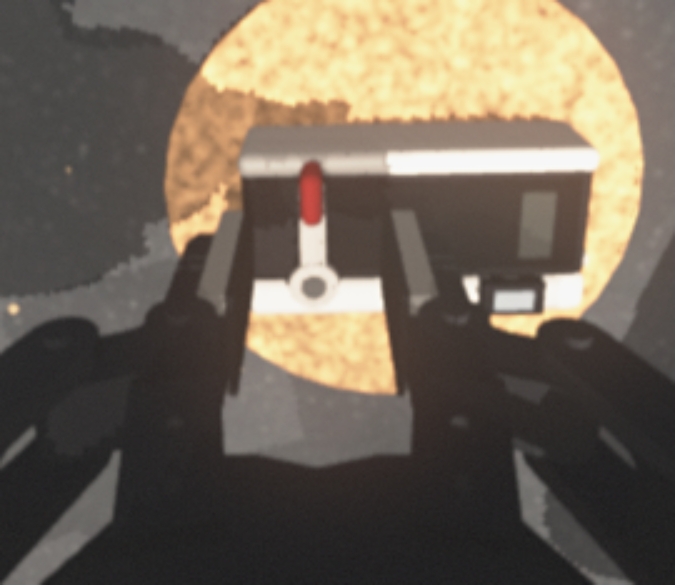

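The tab is at crop (311,190), centred between the fingers and matching the prediction to about 2 px, so I descend and straddle it loosely.

```bash
python3 -m jog '0.03 0 -0.001 0.018 0 0 0;0.03 0 -0.001 0.035 0 0 0;0.03 0 -0.001 0.035 0 0 0;0.014 0 -0.001 0.035 0 0 0;0.014 0 -0.001 0.035 0 0 0;0.014 0 -0.001 0.035 0 0 0;0.014 0 -0.001 0.035 0 0 0'
python3 - <<'E'
from h import *
o=ctrl.get_obs();print(o['tool_pos'],R.from_rotvec(o['tool_rot']).as_matrix()[:,:2])
p=np.array(o['tool_pos']);Wm=R.from_rotvec(o['tool_rot']).as_matrix()
piv=np.array([.4035,.240,p[2]])
for a in np.arange(.2,1.31,.1):
    Rz=R.from_rotvec([0,0,a]).as_matrix(); print(round(a,1),np.round(Wm.T@(piv+Rz@(p-piv)-p),4))
E
```

```text
t: 4.12
tool_pos: [0.3945, 0.2729, 0.057]
tool_rot: [1.893, 2.506, 0.004]
contact_force: [0.2, -0.8, -0.3]
opening: 0.0139
grip_force: 0.0
[0.39451866 0.2728858  0.05695148] [[-2.73509739e-01  9.61865748e-01]
 [ 9.61869113e-01  2.73507366e-01]
 [ 4.81358665e-04  2.82904867e-03]]
0.2 [-0.0006 -0.0068 -0.    ]
0.3 [-0.0014 -0.0101 -0.    ]
0.4 [-0.0026 -0.0133 -0.    ]
0.5 [-0.004  -0.0164 -0.    ]
0.6 [-0.0058 -0.0193 -0.0001]
0.7 [-0.0078 -0.022  -0.0001]
0.8 [-0.0101 -0.0246 -0.0001]
0.9 [-0.0126 -0.0268 -0.0001]
1.0 [-0.0154 -0.0288 -0.0001]
1.1 [-0.0183 -0.0306 -0.0001]
1.2 [-0.0214 -0.032  -0.0001]
1.3 [-0.0246 -0.0331 -0.0001]
```

```bash
python3 -m jog '0.014 -0.0002 -0.0034 0 0 0 -0.1;0.014 -0.0006 -0.0068 0 0 0 -0.2;0.014 -0.0014 -0.0101 0 0 0 -0.3;0.014 -0.0026 -0.0133 0 0 0 -0.4;0.014 -0.004 -0.0164 0 0 0 -0.5;0.014 -0.0058 -0.0193 0 0 0 -0.6;0.014 -0.0078 -0.022 0 0 0 -0.7;0.014 -0.0101 -0.0246 0 0 0 -0.8;0.014 -0.0126 -0.0268 0 0 0 -0.9;0.014 -0.0154 -0.0288 0 0 0 -1;0.014 -0.0183 -0.0306 0 0 0 -1.1;0.014 -0.0214 -0.032 0 0 0 -1.2;0.014 -0.0246 -0.0331 0 0 0 -1.3;0.008 -0.0246 -0.0331 0 0 0 -1.3;0.008 -0.0246 -0.0331 0 0 0 -1.3;0.008 -0.0246 -0.0331 0 0 0 -1.3;0.008 -0.0246 -0.0331 0 0 0 -1.3'
python3 - <<'E'
from h import *
c,im=snap('wrist','w3.png');cv2.imwrite('pics/w3b.png',cv2.resize(im[150:384,130:400],(675,585))[:,:,::-1])
E
```

```text
t: 5.53
tool_pos: [0.3687, 0.2399, 0.0557]
tool_rot: [-0.008, 3.141, 0.001]
contact_force: [-0.8, 1.2, 0.4]
opening: 0.0082
grip_force: 0.2
```

View pics/w3b.png

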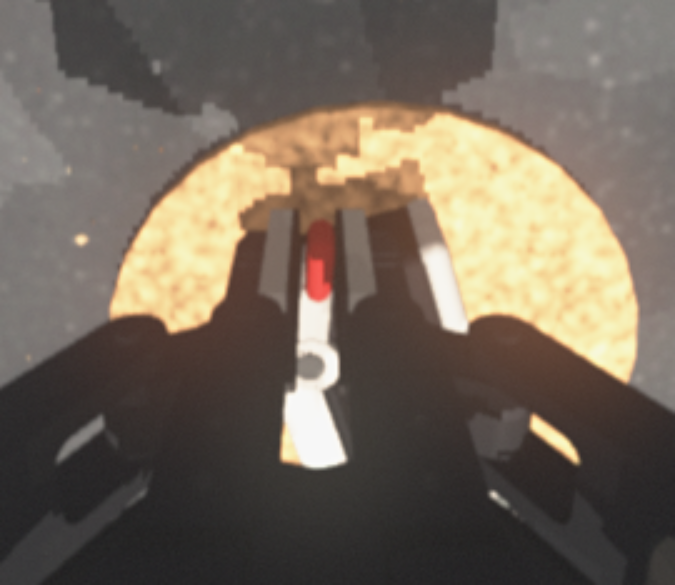

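The tab is at crop (319,262), held between the fingers beyond the camera's end with the arm near the stop. I push a touch more, then lift straight off to release.

```bash
python3 -m jog '0.008 0 -0.0018 0 0 0 0;0.008 0 -0.0018 0 0 0 0;0.008 0 -0.0018 0 0 0 0;0.008 0 -0.0018 0 0 0 0' ; python3 -m jog '0.014 0 -0.0018 0 0 0 0;0.014 0 -0.0018 -0.02 0 0 0;0.014 0 -0.0018 -0.05 0 0 0;0.04 0 -0.0018 -0.09 0 0 0;0.085 0 -0.0018 -0.12 0 0 0;0.085 0 -0.0018 -0.12 0 0 0;0.085 0 -0.0018 -0.12 0 0 0;0.085 0 -0.0018 -0.12 0 0 0'
python3 - <<'E'
from h import *
go((.4303,.2633,.14),.279+np.pi/2)
E
```

```text
t: 5.92
tool_pos: [0.3684, 0.2378, 0.0553]
tool_rot: [-0.009, 3.142, -0.0]
contact_force: [0.6, -0.4, 0.5]
opening: 0.0082
grip_force: 0.2
t: 6.58
tool_pos: [0.3679, 0.2357, 0.1745]
tool_rot: [0.01, -3.141, 0.001]
contact_force: [-0.4, 0.1, 0.8]
opening: 0.0734
grip_force: 0.0
d [-0.0626  0.0272  0.0344] r [-0.    -0.001 -0.273] rows>= 3.0 q6 -1.18
d [-0.0626  0.0272  0.0344] r [-2.000e-03  1.000e-03  2.869e+00] rows>= 23.0 q6 -1.18
```

```bash
python3 -m jog '0.085 -0.0626 0.027 0 0 0 -0.273;0.085 -0.0626 0.027 0 0 0 -0.273;0.085 -0.0626 0.027 0 0 0 -0.273;0.085 -0.0626 0.027 0 0 0 -0.273;0.085 -0.0626 0.027 0 0 0 -0.273;0.085 -0.0626 0.027 0 0 0 -0.273'
python3 - <<'E'
from h import *
c,im=snap('wrist','w4.png');cv2.imwrite('pics/w4b.png',cv2.resize(im,(800,600))[:,:,::-1])
C=np.array([.4303,.2633,0]);x=np.array([np.cos(-2.863),np.sin(-2.863),0]);y=np.array([-x[1],x[0],0])
print(proj(c,[C+sx*.054*x+sy*.028*y+[0,0,.042] for sx,sy in [(-1,-1),(1,-1),(1,1),(-1,1)]])*1.5625)
r=ctrl.cut_out('wrist','film_camera')
if r:
    ys,xs=np.nonzero(r[0]['mask']);q=at(c,np.c_[xs,ys],.042)[:,:2].astype(np.float32);print(cv2.minAreaRect(q))
E
```

```text
t: 7.08
tool_pos: [0.4295, 0.2629, 0.174]
tool_rot: [0.435, -3.109, 0.001]
contact_force: [0.1, -0.0, -1.2]
opening: 0.0847
grip_force: 0.0
[[440.39172839 368.82805281]
 [445.27878009 210.65040926]
 [354.48880995 210.73261038]
 [359.8572424  368.883195  ]]
((0.42758917808532715, 0.259770929813385), (0.11010326445102692, 0.05923783406615257), 16.147579193115234)
```

View pics/w4b.png

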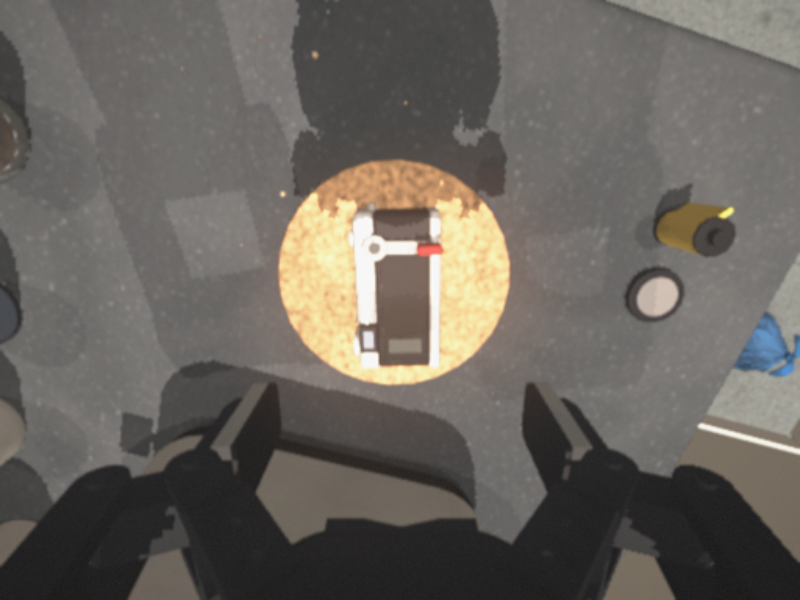

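The lever is back at rest with the tab at (430,250). The camera's outline spans 357–440 by 210–366 px, centred on the jaws at 398 against the predicted 400, so I descend and grip.

```bash
python3 -m jog '0.085 0 0 0.04 0 0 0;0.085 0 0 0.08 0 0 0;0.085 0 0 0.11 0 0 0;0.085 0 0 0.13 0 0 0;0.085 0 0 0.145 0 0 0;0.085 0 0 0.152 0 0 0;0.085 0 0 0.152 0 0 0;0.085 0 0 0.152 0 0 0' 45; python3 -m jog '0.05 0 0 0 0 0 0;0.05 0 0 0 0 0 0;0.05 0 0 0 0 0 0;0.05 0 0 0 0 0 0;0.05 0 0 0 0 0 0;0.05 0 0 0 0 0 0;0.05 0 0 0 0 0 0;0.05 0 0 0 0 0 0' 45
```

```text
t: 7.85
tool_pos: [0.431, 0.2636, 0.0239]
tool_rot: [-0.437, 3.11, 0.0]
contact_force: [-0.2, 0.0, 0.4]
opening: 0.0851
grip_force: 0.0
t: 8.52
tool_pos: [0.4323, 0.2637, 0.0253]
tool_rot: [-0.437, 3.108, -0.0]
contact_force: [-0.1, -2.6, 5.4]
opening: 0.0551
grip_force: 50.6
```

```bash
python3 -m jog '0.05 0 0 -0.01 0 0 0;0.05 0 0 -0.03 0 0 0;0.05 0 0 -0.06 0 0 0;0.05 0 0 -0.1 0 0 0;0.05 0 0 -0.14 0 0 0;0.05 0 0 -0.18 0 0 0;0.05 0 0 -0.22 0 0 0;0.05 0 0 -0.23 0 0 0;0.05 0 0 -0.23 0 0 0;0.05 0 0 -0.23 0 0 0' 45
python3 - <<'E'
from h import *
c,im=snap('wrist','w5.png');w=cv2.resize(im[100:384,80:440],(600,473));
b=ctrl.get_image('scene');cv2.imwrite('pics/w5b.png',np.hstack([w,cv2.resize(b[60:240,60:300],(200,150)).repeat(1,0) if 0 else np.pad(cv2.resize(b[60:240,130:207],(200,467)),((0,6),(0,0),(0,0)))])[:,:,::-1])
# lemon & board from top camera
ct=cam('top');ctrl.get_image('top')
for t in('lemon','serving_board'):
    for r in ctrl.cut_out('top',t)[:2]:
        ys,xs=np.nonzero(r['mask']);q=at(ct,np.c_[xs,ys],.04 if t=='lemon' else .014)[:,:2].astype(np.float32);print(t,r['p'],r['extent'],cv2.minAreaRect(q))
E
```

```text
t: 9.35
tool_pos: [0.4301, 0.2633, 0.2521]
tool_rot: [0.437, -3.11, 0.0]
contact_force: [-0.2, 0.2, -5.4]
opening: 0.0551
grip_force: 49.4
lemon 0.74 [306.1, 177.9, 324.4, 192.8] ((0.522160530090332, -0.24765369296073914), (0.05770951882004738, 0.05446714907884598), 12.941948890686035)
lemon 0.21 [232.0, 202.7, 257.9, 227.7] ((0.41836366057395935, -0.0300663523375988), (0.07193496823310852, 0.07177966088056564), 1.6185804605484009)
serving_board 0.76 [286.9, 145.3, 351.2, 241.6] ((0.49340328574180603, -0.2598736882209778), (0.16155004501342773, 0.2793290913105011), 78.1431655883789)
```

View pics/w5b.png

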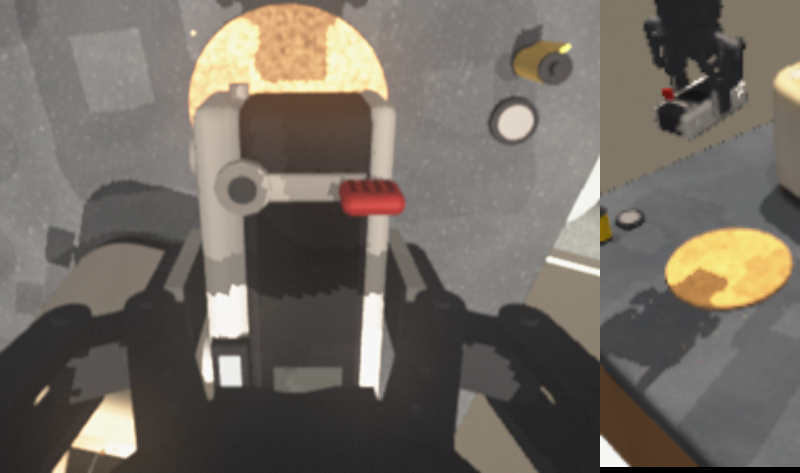

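The camera hangs level in the jaws with the lever at rest, tab at (372,197). The trivet is empty.

```bash
python3 - <<'E'
from h import *
go((.50,-.21,.25),1.37)
E
```

```text
d [ 0.0626 -0.474   0.0007] r [-0.002 -0.005  0.48 ] rows>= 12.0 q6 -1.45
d [ 0.0626 -0.474   0.0007] r [ 0.007 -0.003 -2.662] rows>= 22.0 q6 -1.45
```

```bash
python3 -m jog '0.05 0.002 -0.015 0 0 0 0.02;0.05 0.006 -0.045 0 0 0 0.05;0.05 0.01 -0.075 0 0 0 0.08;0.05 0.015 -0.11 0 0 0 0.11;0.05 0.02 -0.145 0 0 0 0.15;0.05 0.024 -0.18 0 0 0 0.18;0.05 0.028 -0.215 0 0 0 0.22;0.05 0.033 -0.25 0 0 0 0.25;0.05 0.038 -0.285 0 0 0 0.29;0.05 0.042 -0.32 0 0 0 0.32;0.05 0.047 -0.355 0 0 0 0.36;0.05 0.052 -0.39 0 0 0 0.4;0.05 0.056 -0.425 0 0 0 0.43;0.05 0.06 -0.455 0 0 0 0.46;0.05 0.0626 -0.474 0 0 0 0.48;0.05 0.0626 -0.474 0 0 0 0.48;0.05 0.0626 -0.474 0 0 0 0.48'
python3 - <<'E'
from h import *
go((.59,-.25,.25),1.37)
E
```

```text
t: 11.02
tool_pos: [0.5006, -0.21, 0.2515]
tool_rot: [-0.317, -3.123, -0.003]
contact_force: [-0.0, 1.0, -3.4]
opening: 0.0553
grip_force: 49.6
d [-0.0956 -0.0212  0.0012] r [ 0.002 -0.003 -0.002] rows>= 3.0 q6 -1.9
d [-0.0956 -0.0212  0.0012] r [-5.00e-03 -2.00e-03  3.14e+00] rows>= 26.0 q6 -1.9
```

```bash
python3 -m jog '0.05 -0.02 -0.005 0 0 0 0;0.05 -0.05 -0.012 0 0 0 0;0.05 -0.08 -0.018 0 0 0 0;0.05 -0.095 -0.021 0 0 0 0;0.05 -0.095 -0.021 0 0 0 0;0.05 -0.095 -0.021 0 0 0 0'
python3 - <<'E'
from h import *
c,im=snap('wrist','w6.png');cv2.imwrite('pics/w6b.png',cv2.resize(im,(800,600))[:,:,::-1])
print(c[2][:3,3])
for t,z in(('lemon',.0395),('serving_board',.014),('garlic',.043)):
    for r in ctrl.cut_out('wrist',t)[:2]:
        ys,xs=np.nonzero(r['mask']);q=at(c,np.c_[xs,ys],z)[:,:2].astype(np.float32);print(t,r['p'],np.round(r['extent']),cv2.minAreaRect(q),q.mean(0))
E
```

```text
t: 11.52
tool_pos: [0.5902, -0.2477, 0.252]
tool_rot: [-0.312, -3.124, -0.002]
contact_force: [-0.4, 0.5, -4.0]
opening: 0.0553
grip_force: 49.5
[ 0.51179167 -0.23141906  0.38642333]
lemon 0.65 [218.  91. 270. 138.] ((0.5199215412139893, -0.24693478643894196), (0.05575009062886238, 0.05620638281106949), 6.636791229248047) [ 0.5188848  -0.24696167]
serving_board 0.77 [162.   0. 301. 194.] ((0.5094046592712402, -0.2626529037952423), (0.15944832563400269, 0.24415764212608337), 78.19152069091797) [ 0.4826422  -0.25732982]
garlic 0.94 [ 49.  60. 101. 113.] ((0.4491611123085022, -0.43812429904937744), (0.05994732305407524, 0.05289706215262413), 57.98381042480469) [ 0.44812673 -0.43828335]
garlic 0.9 [173.   5. 224.  62.] ((0.42577627301216125, -0.2797929048538208), (0.05663769319653511, 0.05461348593235016), 83.93344116210938) [ 0.42548198 -0.27978498]
```

View pics/w6b.png

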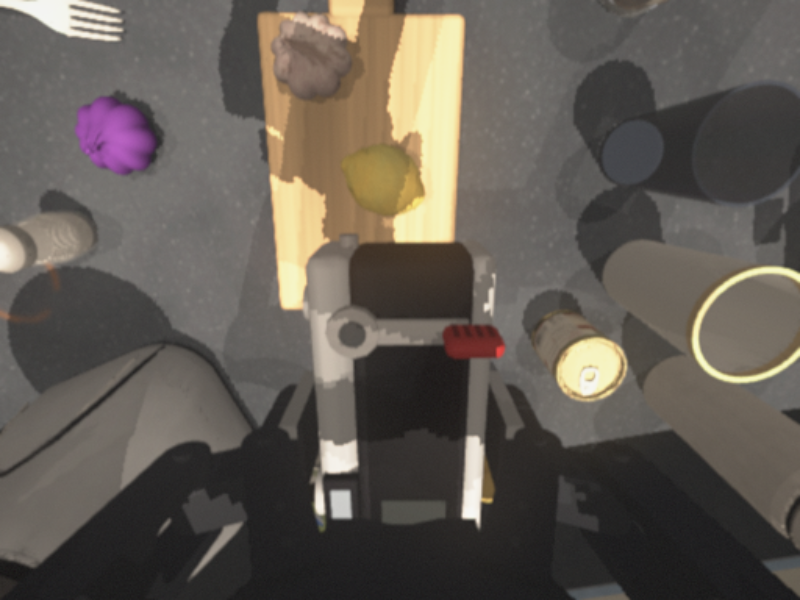

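The held camera's end is at (410,245). The lemon at (383,180) and the garlic at (312,58) sit on the light board, with nothing else under the target. Lemon position (0.519, -0.248) agrees with the top view.

```bash
python3 - <<'E'
from h import *
go((.5195,-.2485,.134),1.366)
c=cam('wrist')
# held camera's end in tool frame: end edge of back at (350..475,243)/1.5625
o=ctrl.get_obs();z=o['tool_pos'][2]-.0173+.034
P=at(c,np.array([(310,255),(497,258)])/1.5625,z);W=R.from_rotvec(o['tool_rot']).as_matrix();print((P-o['tool_pos'])@W)
E
```

```text
d [ 0.0684 -0.0143  0.1192] r [ 0.    -0.001  0.005] rows>= 4.0 q6 -1.89
d [ 0.0684 -0.0143  0.1192] r [ 1.000e-03  0.000e+00 -3.137e+00] rows>= 26.0 q6 -1.89
[[ 0.05613135 -0.02499165 -0.01667318]
 [ 0.05523986  0.02766248 -0.01666081]]
```

```bash
python3 -m jog '0.05 0.025 -0.005 0 0 0 0;0.05 0.055 -0.011 0 0 0 0;0.05 0.067 -0.0143 0.015 0 0 0.005;0.05 0.067 -0.0143 0.045 0 0 0.005;0.05 0.067 -0.0143 0.075 0 0 0.005;0.05 0.067 -0.0143 0.1 0 0 0.005;0.05 0.067 -0.0143 0.115 0 0 0.005;0.05 0.067 -0.0143 0.119 0 0 0.005;0.05 0.067 -0.0143 0.119 0 0 0.005;0.05 0.067 -0.0143 0.119 0 0 0.005;0.05 0.067 -0.0143 0.119 0 0 0.005;0.05 0.067 -0.0143 0.119 0 0 0.005;0.05 0.067 -0.0143 0.119 0 0 0.005'
python3 - <<'E'
from h import *
a=ctrl.get_image('scene');o=ctrl.get_obs();print(o['tool_pos'],np.abs(o['dq']).max());W=R.from_rotvec(o['tool_rot']).as_matrix();print(W[:,2],np.arctan2(W[1,1],W[0,1]))
cv2.imwrite('pics/s7.png',cv2.resize(a[140:310,200:400],(700,595),interpolation=2)[:,:,::-1])
E
```

```text
t: 12.8
tool_pos: [0.5224, -0.2501, 0.136]
tool_rot: [0.322, 3.123, -0.002]
contact_force: [0.4, 0.1, -4.4]
opening: 0.0549
grip_force: 49.5
[ 0.52221672 -0.24999702  0.13558847] 0.005927231187677824
[ 0.00170842 -0.00112999 -0.9999979 ] 1.3650691505813126
```

View pics/s7.png

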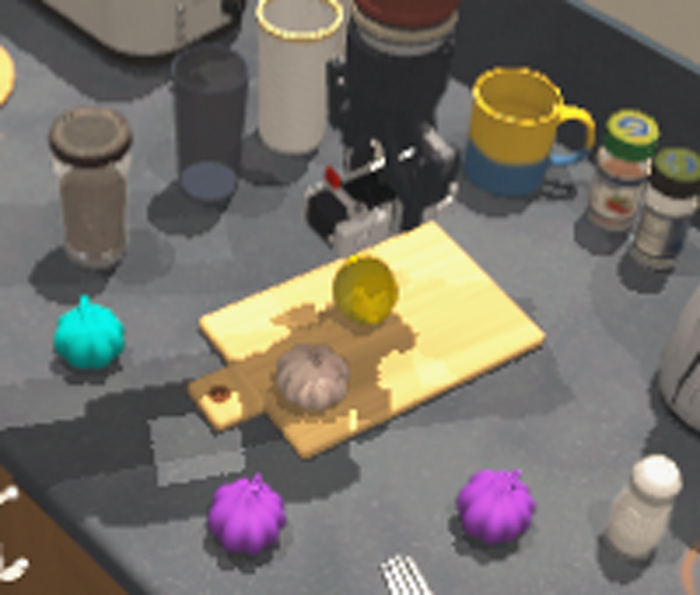

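The camera hangs level over the lemon at (365,290), with the lever at rest (tab at (332,178)) and clear of the garlic at (313,378). The glasses and jar are standing.

```bash
python3 -m jog '0.05 0 0 0 0 0 0;0.05 0 0 0 0 0 0;0.05 0 0 0 0 0 0' && python3 -c "
from station import ctrl
print(ctrl.finish_job())"
```

```text
t: 13.1
tool_pos: [0.5217, -0.2496, 0.1344]
tool_rot: [0.323, 3.125, 0.0]
contact_force: [-0.2, -0.4, -4.6]
opening: 0.055
grip_force: 49.5
the job is handed in; nothing more can be done
None
```

I handed the job in at 13.1 s: I wound the lever on and let it spring back, and the camera is now held still and level about 5 cm above the lemon, parallel to the board; finishing returned no verdict.

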